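# Turn the heating block round in the dry bath and shut the cover

### The arm

A 6-joint arm with a two-finger parallel gripper is mounted at the origin on the work surface. World frame = base frame: x ahead of the robot, y to its left, z up, the work surface at z = 0. Lengths are in mm, angles in rad, forces in N, time in s.
With the tool pointing down it reaches from about 400 to 925 mm from the base axis. Payload 12.5 kg.
Tool frame: the origin (TCP) lies at the centre of the arm's flange, where the gripper is bolted on; the fingertips stand 190 mm ahead of it and the grasp point (between the pads) lies 171 mm ahead of it; z points along the fingers, y is the line along which they close (so a half turn about z gives the same grasp; the last joint's range is limited). The gripper opens to 95 mm and grips with 3 to 60 N. Pads are 20 mm wide; open, the fingers measure 119 mm over their backs; the gripper's body (75 mm by 180 mm) begins 59 mm behind the grasp point.
Start: joints at [1.182, 0.491, 1.559, -0, 1.092, -0.106], TCP at [174.379, 600.181, 404.761] pointing down, gripper open.
Joint ranges: [-3.1, 3.1], [-0.84, 2.19], [0.05, 2.79], [-1.13, 4.28], [0.06, 2.93], [-2.69, 2.69]. Speed limits (rad/s): [2.22, 2.22, 2.79, 3.14, 3.14, 3.14].

### API

Orientations are given as [roll, pitch, yaw] about the fixed x, y, z axes, in that order (R = Rz(yaw) Ry(pitch) Rx(roll)).
In Python, from cell import env, read_camera, search_frame, cut_out gives the robot as it stands. The module is installed in compiled form; this text tells all that it offers.
- The arm moves only by the tool move_arm, never from a script. Its argument "commands" is a list of rows, each a list of 3 entries, a list of its own where there are three numbers: the shift along the world's x, y, z normalised to -1 to 1, where 1 is 0.03 m, then the turn about the world's z normalised to -1 to 1, where 1 is 0.08 rad, then the opening, from -1 (shut) to 1 (fully open), so that 0 is half open. A call has 1 to 20 rows; each row shifts and turns the commanded pose from where the row before left it; what a row does not reach is not made up. A row lasts 1/12 s, in which the tool goes at most 41.7 mm and 7.16 degrees, less where a joint would pass 70% of its speed; a pose out of reach is approached as far as the arm can. A call with a number of a shift or a turn outside -1 to 1 is refused whole. A call with a gripper value outside its range is refused whole. The fingers move at their own pace and stop on an object; the grip force is fixed at half the most. Time passes only in rows, so rows that do not move let the fingers close. It gives the time, the measured TCP pose, the force, the opening and the grip force at its end, in the units of the state.
- env.state(): the state, without advancing time (a new reading comes with each control period).
- read_camera(name): name is "side" or "top" or "wrist"; returns a dict with "image" (384x512x3 uint8, red, green, blue), "fx", "fy", "cx", "cy" (pixels), "rvec" (rotation vector, rad) and "tvec" (3), from world to camera coordinates, as OpenCV has them. Camera axes: x right, y down, z forward; pixel columns grow to the right and rows downward; lengths in mm; the calibration is good to about 2 mm. The wrist camera is an equidistant fisheye: a pixel r from the principal point sees the ray r / f radians off the axis. A picture is of the moment at which its call begins. There is no depth.
- env.job_done(): hands the job in; it is judged then, once.
Trained networks look in a picture, given as the dict that the camera call returned (one of the last four; its "shot" number tells which), for a name from the list of things; names that differ only in an ending like _2 or _b are one class to them, and where a whole thing is asked for, a point or a joint stands for the part that bears it (a point fixed in the world has none). Each returns a list of dicts, best first, with "confidence" (0 to 1); they miss things now and then, are a little off and sometimes report something else, mostly with a low value. They report only what shows in the picture. A call takes as long as a camera call.
- search_frame(thing, picture): "at" ([column, row] in pixels, amid what is visible of it).
- cut_out(thing, picture): "region" (384x512 bool, what is visible of it) and "at" ([column, row] in pixels, amid what is visible of it).
The state is a dict: "t": time; "joints": joint angles; "qvel": joint speeds; "tau": joint torques, N m; "eef_pos": TCP position; "tcp_rot": TCP orientation; "ft_force": force on the tool from outside, world axes, zero at the start; "moment": the same for the moment, N m; "opening": opening from 0.0 (shut) to 1.0 (fully open); "grip_force": force on a finger pad.
Only numpy, scipy, OpenCV 4.12 (cv2) and the standard library are available. Lean on these libraries where they do the work, as an engineer would, in place of code of your own. Each camera call takes 0.05 s, during which the arm holds its last target. There are 200 camera calls.

### The job

The aluminium heating block sits back to front in the dry bath: its three tall capped tubes are at the control-panel end, where the low end of the sloping clear cover comes down, so the cover cannot shut. Lift the block straight up out of its well by its handle with the tubes left standing in it, turn it half a turn and lower it gently until it sits fully home with the tubes at the hinge end, then swing the cover down until it is fully closed. Leave the tubes in their wells and everything else on the bench undisturbed.

Things in the scene. Friction and masses are not known exactly. Their poses are not given: they have to be found in the camera images.
- dry_bath: Dry bath (block heater) fixed to the bench: white housing 227 mm deep (x -155 to +72 mm), 140 mm wide (y +-70 mm), flat deck 95 mm above the bench. At its -x end, facing the robot, a sloping control panel with display (from x = -80 mm down to 50 mm height at x = -155 mm); at its +x end the cover's hinge. Origin on the bench under the centre of the well, z up.
- dry_bath_well (a point): Centre of the mouth of the well, at deck height (95 mm above the dry bath's origin). The well is an open rectangular pocket 98 mm (dry bath's x) by 79 mm (y), 40 mm deep, its flat floor 55 mm above the bench.
- block: Loose aluminium block, 95 (x) by 76 (y) by 45 mm high, about 0.6 kg; 1.5 mm play on each side in the well, bottom edges bevelled 4 mm. Seated, its underside is on the well's floor, its top 5 mm above the deck. Origin: centre of underside, z up. Near its +x edge three large wells with tall tubes, on the -x side small empty wells. Starts with +x to the panel (dry bath's -x); must end with +x along the dry bath's +x.
- block_handle (a point): Centre of the lifting handle: black bar 36 mm long (block's x), 10 mm wide (y), 10 mm high on two 8 mm steel posts (x = +-13 mm), its centre 44 mm above the block's top, 89 mm above its underside. Nothing beside it along y above the block's top. The tubes stand 61 mm above the block's top; they begin 25 mm along +x from the handle's centre.
- block_tube_row (a point): Middle of the row of tubes on the block's top face: 34 mm along +x from the block's centre, 45 mm above its underside.
- cover (a joint): Hinge of the clear cover, rad: 0 = fully closed (rim on the deck), grows as it swings up and back to at most 2.05; starts open at 1.8 to 2.0. Stiff friction hinge: stays where it is left, 1 to 4 N at the front edge swings it. Push it over from behind, then down on its roof. It shuts over the block only when the tubes are at the hinge end.
- cover_edge (a point): Middle of the cover's front top edge, outside, where roof and front wall meet; moves with the cover. When closed it is 128 mm from the hinge axis towards the panel and 47 mm above the axis; from here the flat roof rises to 91 mm above the axis at 3 mm from it. A tab 44 mm wide, 5 mm thick sticks out 16 mm at the foot of the front wall.
- cover_hinge (a point): Middle of the cover's hinge axis, fixed 68 mm along +x from the dry bath's origin and 97 mm above it; the axis runs along the dry bath's y. The cover is a clear wedge-shaped hood, 3 mm walls, 108 mm wide, 0.22 kg, open underneath.
- tube0: Loose amber glass tube with black screw cap, 16 mm diameter (cap 18 mm), 95 mm tall, standing in the block's large well at y = -24 mm; origin at its lower end, z up.
- tube1: Loose amber glass tube with black screw cap, 16 mm diameter (cap 18 mm), 95 mm tall, standing in the block's large well at y = 0 mm; origin at its lower end, z up.
- tube2: Loose amber glass tube with black screw cap, 16 mm diameter (cap 18 mm), 95 mm tall, standing in the block's large well at y = 24 mm; origin at its lower end, z up.
- well0 (a point): Centre of the floor of the block's large well for tube0: 34 mm along the block's x, -24 mm along its y, 11 mm above its underside, 34 mm below its top.
- well1 (a point): Centre of the floor of the block's large well for tube1: 34 mm along the block's x, 0 mm along its y, 11 mm above its underside, 34 mm below its top.
- well2 (a point): Centre of the floor of the block's large well for tube2: 34 mm along the block's x, 24 mm along its y, 11 mm above its underside, 34 mm below its top.
- bottle_a: Bystander: amber reagent bottle with blue cap, 72 mm diameter, 150 mm tall, close to the dry bath; origin at its base.
- bottle_b: Bystander: amber reagent bottle with black cap, 66 mm diameter, 140 mm tall, close to the dry bath; origin at its base.
- beaker: Bystander: glass beaker, 68 mm diameter, 90 mm tall, close to the dry bath; origin at its base.
- tape: Bystander: roll of paper tape lying flat, 88 mm diameter, 24 mm high; origin at its base.
- wash_bottle: Bystander: white wash bottle with a bent spout, 66 mm diameter, 180 mm tall; origin at its base.
- notebook: Bystander: ring-bound notebook, 210 x 148 x 12 mm, lying flat; origin at its base.
- marker: Bystander: marker pen, 138 mm long, 11 mm thick, lying on the notebook; origin at its underside.

How it is judged (in metres and radians):
On the way, in this order (a step that is already met when the one before it is completed fails the run):
1. the block, tubes and all, is lifted clear of the well, its underside above the deck (z of block in the frame of dry_bath above 0.096 m and distance between tube0 and well0 below 0.008 m and distance between tube1 and well1 below 0.008 m and distance between tube2 and well2 below 0.008 m), for 0.1 s.
2. the block sits fully home in the well with the tubes at the hinge end (z of block in the frame of dry_bath below 0.0575 m and x of block_tube_row in the frame of dry_bath above 0.028 m and angle between block's own z axis and vertical below 0.05 rad and distance between tube0 and well0 below 0.008 m and distance between tube1 and well1 below 0.008 m and distance between tube2 and well2 below 0.008 m), for 0.2 s.
At the end, for the whole second after the job is handed in: Block at rest on the well's floor (within 2.5 mm, level within 0.05 rad), its tube row 28 mm or more to the hinge side of the well's centre; each tube within 8 mm of its place in its own well; cover closed to within 0.06 rad (all of step 2 and value of joint cover below 0.06 rad and linear speed of block below 0.02 m/s); the robot touches nothing.
It fails at once if the block is dropped or rammed into the dry bath (over 70 N between them) (contact force between block and dry_bath above 70 N).
It fails at once if a tube comes out of its well (more than 20 mm from its place) (distance between tube0 and well0 above 0.02 m or distance between tube1 and well1 above 0.02 m or distance between tube2 and well2 above 0.02 m).
It fails at once if a bystander is moved by more than 30 mm or knocked over (distance of any of bottle_a, bottle_b, beaker, tape, wash_bottle, notebook, marker from where it was at the start of the episode above 0.03 m or angle between any of bottle_a, bottle_b, beaker, tape, wash_bottle, notebook, marker's own z axis and vertical above 0.3 rad).
It also fails if it takes over 59 s, if anything falls off the work surface, if the arm or the gripper's body presses on something with over 40 N, if the wrist force passes 120 N, or if a joint passes its speed limit or range.

## Working session

There is one attempt and no reset: what is moved stays moved. The work goes in short steps, Python scripts to look and compute and a tool call to move; the robot and the scene stay as the last step left them, time stands still between calls to the robot, and variables do not carry over. Pictures are saved under pics/ and viewed, at most 10 in all, crops included, and the job is handed in when it is done.

Besides the shell and the picture viewer there is one more tool, called after ">>>" by a JSON object that holds its "op" and its "data", one argument or row to a line. move_arm: Moves the arm, as the interface text tells. Its arguments: {"type":"object","properties":{"commands":{"type":"array","items":{"type":"array"}}},"required":["commands"]}

```bash
mkdir -p pics
cat > h.py <<'E'
import numpy as np, cv2
from cell import env, read_camera, search_frame, cut_out
def save(p,n): cv2.imwrite('pics/'+n+'.png',p['image'][:,:,::-1])
def ray(p,uv):
    R,_=cv2.Rodrigues(np.array(p['rvec'],float)); t=np.array(p['tvec'],float).ravel()
    x=(uv[0]-p['cx'])/p['fx']; y=(uv[1]-p['cy'])/p['fy']
    if p.get('fish'):
        r=np.hypot(x,y); s=np.sin(r)/r if r>1e-9 else 1; d=np.array([x*s,y*s,np.cos(r)])
    else: d=np.array([x,y,1.])
    d=R.T@d; return -R.T@t,d/np.linalg.norm(d)
def atz(p,uv,z):
    c,d=ray(p,uv); return c+d*(z-c[2])/d[2]
def tri(obs):
    A=np.zeros((3,3));b=np.zeros(3)
    for c,d in obs:
        P=np.eye(3)-np.outer(d,d);A+=P;b+=P@c
    x=np.linalg.solve(A,b); return x,[np.linalg.norm((np.eye(3)-np.outer(d,d))@(x-c)) for c,d in obs]
def proj(p,X):
    R,_=cv2.Rodrigues(np.array(p['rvec'],float)); q=R@np.array(X,float)+np.array(p['tvec'],float).ravel()
    if p.get('fish'):
        r=np.hypot(q[0],q[1]); th=np.arctan2(r,q[2]); return np.array([p['cx']+p['fx']*th*q[0]/r,p['cy']+p['fy']*th*q[1]/r])
    return np.array([p['cx']+p['fx']*q[0]/q[2],p['cy']+p['fy']*q[1]/q[2]])
def cam(n):
    p=read_camera(n)
    if n=='wrist': p['fish']=True
    return p
E
python3 - <<'E'
from h import *
print(env.state())
P={n:cam(n) for n in('side','top','wrist')}
for n,p in P.items():
    save(p,n+'0'); print(n,ray(p,(p['cx'],p['cy'])),p['fx'])
for th in ['dry_bath','block','block_handle','block_tube_row','tube0','cover_edge','cover_hinge','dry_bath_well','bottle_a','bottle_b','beaker','tape','wash_bottle','notebook']:
    print(th,[(n,[(np.round(d['at'],1).tolist(),round(d['confidence'],2)) for d in search_frame(th,p)[:3]]) for n,p in P.items()])
E
```

```text
{'t': 0.0, 'joints': array([ 1.18243225e+00,  4.91560668e-01,  1.55944309e+00,  2.64399711e-05,
        1.09167613e+00, -1.05612760e-01]), 'qvel': array([ 0.00097191,  0.00050103,  0.00033018, -0.00219562, -0.00044618,
       -0.0007228 ]), 'tau': array([-2.90636108e-04, -6.12634492e+01, -2.58185291e+01,  6.92486647e-02,
        4.80933767e-02, -7.51520224e-05]), 'eef_pos': array([174.34729391, 600.16012683, 404.16313243]), 'tcp_rot': array([-3.14051395e+00, -1.37930918e-04,  2.85882906e+00]), 'ft_force': array([-0.84455329,  0.78654067,  0.57699259]), 'moment': array([-0.01195543,  0.00421709, -0.03184156]), 'grip_force': 0.0, 'opening': 1.0020195137659738}
side (array([  51.60998457, -694.71634259, 1085.19097253]), array([ 0.38815451,  0.5626653 , -0.72989303])) 384.17760992134646
top (array([ 483.56736791,   44.75373371, 1145.48733871]), array([ 0.06827624,  0.00316261, -0.99766144])) 381.30391791409943
wrist (array([ 92.24210778, 623.30322003, 385.05448476]), array([ 0.28489271, -0.08320425, -0.95494146])) 297.3186396354542
dry_bath [('side', [([255.7, 209.5], 0.94)]), ('top', [(
[... 1068 characters left out ...]
ist', [])]
bottle_b [('side', [([275.4, 232.9], 0.98), ([299.6, 216.5], 0.61)]), ('top', [([298.3, 164.5], 0.92), ([298.9, 202.0], 0.83)]), ('wrist', [])]
beaker [('side', [([232.3, 175.9], 0.64), ([251.6, 200.6], 0.38)]), ('top', [([191.7, 195.1], 0.59), ([240.3, 163.7], 0.59), ([411.0, 183.9], 0.53)]), ('wrist', [])]
tape [('side', [([208.0, 193.2], 0.6)]), ('top', [([198.4, 219.3], 0.96)]), ('wrist', [])]
wash_bottle [('side', [([356.5, 290.0], 0.98)]), ('top', [([410.8, 183.2], 0.93)]), ('wrist', [])]
notebook [('side', [([197.6, 164.3], 0.97), ([246.8, 202.9], 0.72), ([301.7, 215.0], 0.21)]), ('top', [([129.1, 219.7], 0.67), ([298.5, 202.6], 0.16)]), ('wrist', [([196.9, 325.0], 0.74)])]
```

Run:
```python
import cv2
a=cv2.imread('pics/top0.png')[120:260,160:360]; cv2.imwrite('pics/t0c.png',cv2.resize(a,None,fx=4,fy=4,interpolation=3))
a=cv2.imread('pics/side0.png')[120:270,160:360]; cv2.imwrite('pics/s0c.png',cv2.resize(a,None,fx=4,fy=4,interpolation=3))
```

```text
(no output)
```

View pics/t0c.png

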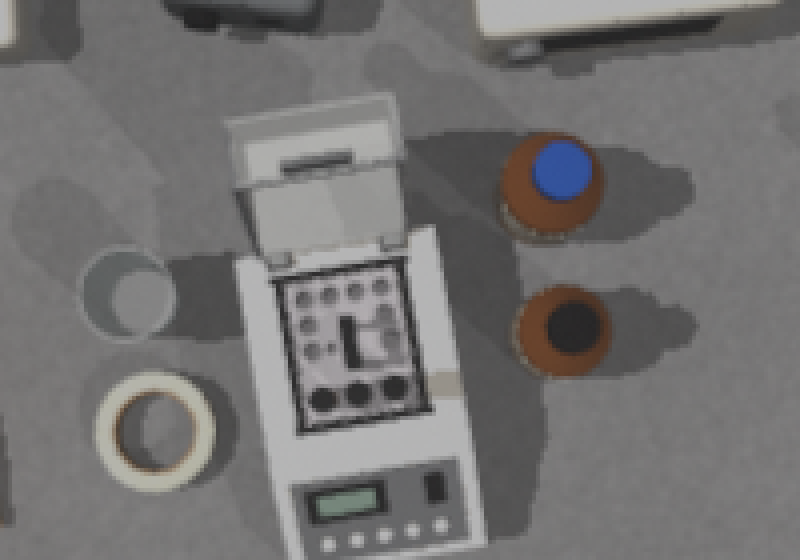

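View pics/s0c.png

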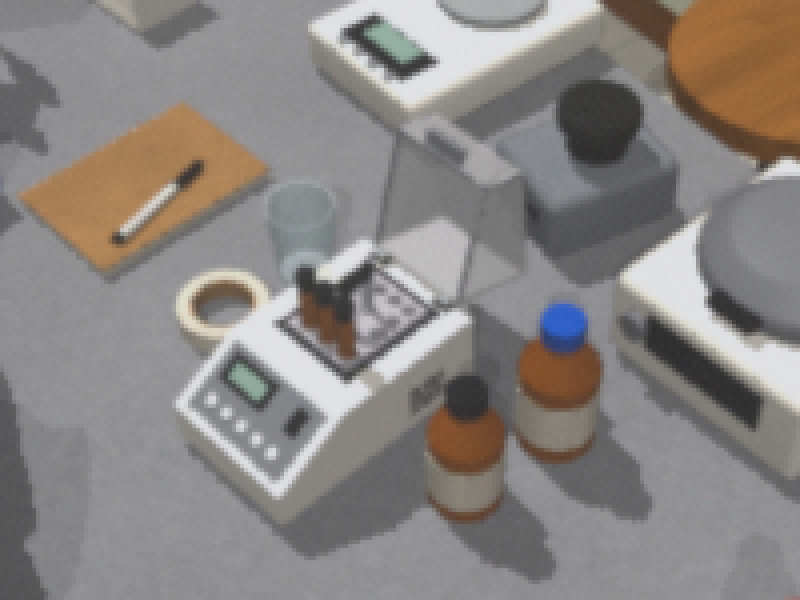

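The top view shows the bath yawed slightly. The well corners are at crop (275,278), (405,258), (432,410) and (298,434), the handle at (347,342), and the caps at (322,400), (358,393) and (395,387). The side view confirms the tubes at the panel end, the cover open, and the bottles to the right.

Run:
```python
from h import *
p=cam('top'); s=cam('side')
f=lambda u,v:((u)/4+160-.375,(v)/4+120-.375)
C=[atz(p,f(*c),95) for c in [(275,278),(405,258),(432,410),(298,434)]]
print(np.round(C,1)); print('well',np.mean(C,0))
for i in range(4): d=C[(i+1)%4]-C[i]; print(np.linalg.norm(d),np.arctan2(d[1],d[0]))
print('handle',atz(p,f(347,342),149))
T=[atz(p,f(*c),161) for c in [(322,400),(358,393),(395,387)]]; print(np.round(T,1))
H=atz(p,f(347,342),149); v=H-T[1]; print('yaw tubes->handle',np.arctan2(v[1],v[0]),np.linalg.norm(v[:2]))
d=T[0]-T[2];print('row',np.arctan2(d[1],d[0])-np.pi/2,np.linalg.norm(d))
B=[atz(p,f(*c),95) for c in [(235,260),(432,228)]];print('hinge end deck',np.round(B,1))
g=lambda u,v:(u/4+160-.375,v/4+120-.375)
print('handle tri',tri([ray(p,f(347,342)),ray(s,g(348,280))]))
for n,c in [('tab',(315,163)),]: print(n,np.round(atz(p,f(*c),230),1))
for th in('block','cover_edge','block_handle'):
  for q in(p,s):
    r=cut_out(th,q)
    if r: print(th,r[0]['at'],r[0]['confidence'],r[0]['region'].sum())
```

```text
[[568.3 121.8  95. ]
 [579.9  31.6  95. ]
 [474.7  15.8  95. ]
 [460.5 108.1  95. ]]
well [520.84440767  69.32945155  95.        ]
90.90919038681066 -1.4425543744378828
106.40363786257197 -2.992039046433901
93.4339887037835 1.7229689190403172
108.61544170412832 0.12611904850703373
handle [520.79958606  71.60218789 149.        ]
[[483.4  88.2 161. ]
 [487.3  64.9 161. ]
 [490.6  41.  161. ]]
yaw tubes->handle 0.19619282457878073 34.12832520245505
row 0.15132162909929803 47.75556126021538
hinge end deck [[581.5 149.2  95. ]
 [600.3  12.4  95. ]]
handle tri (array([518.66159528,  73.17037139, 142.06378072]), [np.float64(2.7661513501706314), np.float64(2.766151350170758)])
tab [626.6  86.3 230. ]
block [247.7, 202.1] 0.58 898
block [254.1, 199.5] 0.82 292
cover_edge [241.9, 163.3] 0.77 1487
block_handle [236.3, 207.5] 0.67 4653
block_handle [254.1, 200.2] 0.78 336
```

>>> {"op": "move_arm", "data": {
  "commands": [
    [[0.58, -0.88, 0], 0.26, 1],
    [[0.58, -0.88, 0], 0.26, 1],
    [[0.58, -0.88, 0], 0.26, 1],
    [[0.58, -0.88, 0], 0.26, 1],
    [[0.58, -0.88, 0], 0.26, 1],
    [[0.58, -0.88, 0], 0.26, 1],
    [[0.58, -0.88, 0], 0.26, 1],
    [[0.58, -0.88, 0], 0.26, 1],
    [[0.58, -0.88, 0], 0.26, 1],
    [[0.58, -0.88, 0], 0.26, 1],
    [[0.58, -0.88, 0], 0.26, 1],
    [[0.58, -0.88, 0], 0.26, 1],
    [[0.58, -0.88, 0], 0.26, 1],
    [[0.58, -0.88, 0], 0.26, 1],
    [[0.58, -0.88, 0], 0.26, 1],
    [[0.58, -0.88, 0], 0.26, 1],
    [[0.58, -0.88, 0], 0.26, 1],
    [[0.58, -0.88, 0], 0.26, 1],
    [[0.58, -0.88, 0], 0.26, 1],
    [[0.58, -0.88, 0], 0.26, 1]
  ]
}}

```text
t: 4.32
eef_pos: [523.0, 70.7, 404.9]
tcp_rot: [3.142, 0.0, -3.008]
ft_force: [0.8, 0.5, 0.5]
opening: 0.996
grip_force: 0.0
```

>>> {"op": "move_arm", "data": {
  "commands": [
    [[0, 0, 0], 0, 1],
    [[0, 0, 0], 0, 1]
  ]
}}

```text
t: 4.48
eef_pos: [522.9, 71.0, 404.5]
tcp_rot: [3.141, -0.0, -3.011]
ft_force: [-0.7, 0.6, -0.1]
opening: 0.997
grip_force: 0.0
```

Run:
```python
from h import *
s=env.state(); print(s['t'],s['eef_pos'],s['tcp_rot'],s['joints'])
p=cam('wrist'); save(p,'w1'); print(ray(p,(p['cx'],p['cy'])), p['cx'],p['cy'])
cv2.imwrite('pics/w1c.png',cv2.resize(p['image'][:,:,::-1],(800,600),interpolation=3))
for X in [(521,70,149),(487,65,161)]: print(proj(p,X)*800/512)
```

```text
4.4833 [522.86672797  71.015758   404.52085869] [ 3.14139290e+00 -2.67527848e-04 -3.01100545e+00] [ 9.75178728e-03  3.53441135e-01  1.79626878e+00  1.98332836e-04
  9.92172401e-01 -1.69174020e+00]
(array([438.11094213,  59.67329656, 385.35662347]), array([ 0.29419859,  0.03930786, -0.95493564])) 254.10075112046644 192.9191000569592
[395.69765481 319.25034574]
[394.52423761 261.66138269]
```

View pics/w1c.png

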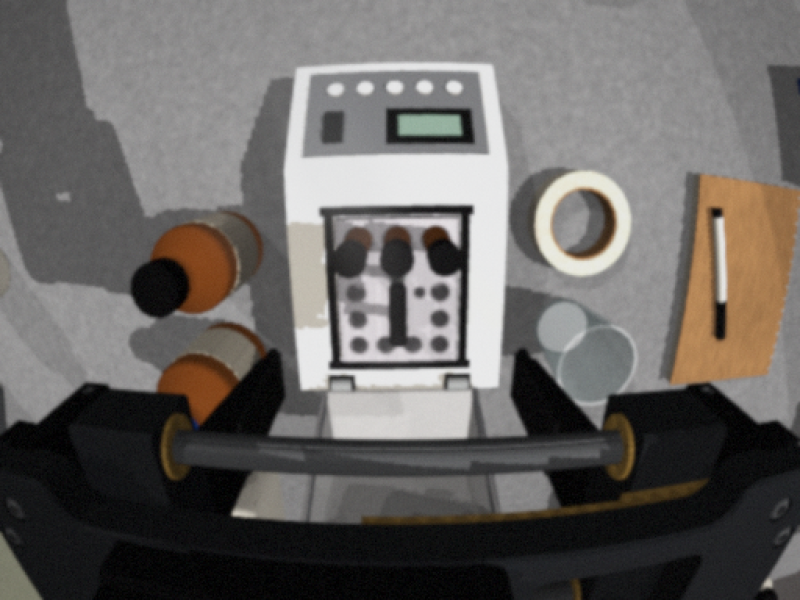

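Run:
```python
from h import *
p=cam('wrist')
k=512/800
C=[atz(p,(u*k,v*k),95) for u,v in [(470,365),(332,366),(324,211),(471,209)]]
print(np.round(C,1),np.mean(C,0))
for i in range(4): d=C[(i+1)%4]-C[i]; print(np.linalg.norm(d),np.arctan2(d[1],d[0]))
yaw=.133; c,s=np.cos(yaw),np.sin(yaw)
for h in [(521,70)]:
  for a,z in [(-18,149),(18,149),(-18,139),(18,139)]: print(a,z,proj(p,(h[0]+a*c,h[1]+a*s,z))/k)
  for b,z in [(-24,161),(0,161),(24,161)]: print('cap',proj(p,(h[0]-34*c-b*s,h[1]-34*s+b*c,z))/k)
im=p['image'].mean(2); 
print(im[170:232,int(397*k)].astype(int)); print(im[205,235:275].astype(int))
cv2.imwrite('pics/w2c.png',cv2.resize(p['image'][120:250,190:320,::-1],None,fx=4.5,fy=4.5,interpolation=3))
for n,uv in (('handle far top',(397,347)),): print(n,atz(p,(uv[0]*k,uv[1]*k),149))
```

```text
[[566.1 128.9  95. ]
 [579.3  34.   95. ]
 [473.9  19.1  95. ]
 [460.4 110.7  95. ]] [519.93309509  73.18065899  95.        ]
95.76461047817939 -1.432196650271287
106.51857518896978 -3.0014547055354335
92.55953189461658 1.7164271458295841
107.2222541667974 0.17004628851801867
-18 149 [393.74300698 287.96046655]
18 149 [393.96836552 350.71173958]
-18 139 [393.85263069 283.0661966 ]
18 139 [394.06187932 343.81319527]
cap [345.16677941 263.549969  ]
cap [393.49804716 263.32821515]
cap [441.90079369 263.38159547]
[ 39  40  43  43  43  44  47  53  65  70  71  61  44  37  42  40  40  41
  37  37  39  37  38  38  38  40  39  36  40  39  39  35  37  40  37  37
  37  40  38  38  41  37  37  36  36  42  40  45  41  43  45  70 124 180
 206 214 216 213 216 213 198 157]
[200 209 214 211 213 218 221 220 215 211 206 189 150  92  52  41  41  44
  40  37  36  33  44  78 137 181 196 198 196 200 200 198 198 199 200 198
 199 196 181 148]
handle far top [536.40728117  73.75619981 149.        ]
```

View pics/w2c.png

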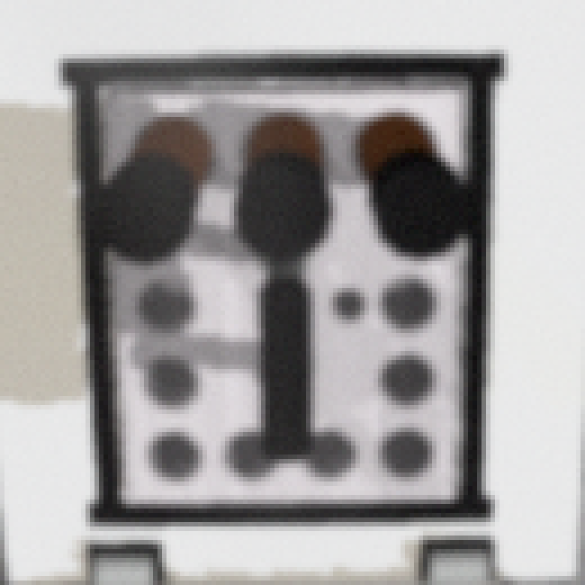

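>>> {"op": "move_arm", "data": {
  "commands": [
    [[-0.11, 0.01, -0.4], 0.12, 1],
    [[0, 0, -0.5], 0, 1],
    [[0, 0, -0.5], 0, 1],
    [[0, 0, -0.5], 0, 1],
    [[0, 0, -0.4], 0, 1],
    [[0, 0, -0.3], 0, 1],
    [[0, 0, -0.2], 0, 1],
    [[0, 0, -0.2], 0, 1],
    [[0, 0, 0], 0, 1],
    [[0, 0, 0], 0, 1]
  ]
}}

```text
t: 5.42
eef_pos: [519.1, 72.7, 314.9]
tcp_rot: [3.142, 0.0, -2.999]
ft_force: [-0.6, 0.3, 0.3]
opening: 0.998
grip_force: 0.0
```

Run:
```python
from h import *
p=cam('wrist'); s=env.state(); print(s['eef_pos'],s['tcp_rot'],s['ft_force'])
cv2.imwrite('pics/w3c.png',cv2.resize(p['image'][:,:,::-1],(800,600),interpolation=3))
k=.64;yaw=.143; c,s=np.cos(yaw),np.sin(yaw)
h=(519.7,71.4)
for a,z in [(-18,149),(18,149)]: print(a,z,proj(p,(h[0]+a*c,h[1]+a*s,z))/k)
```

```text
[519.14700226  72.58089383 315.18866158] [ 3.14159008e+00  6.08428253e-04 -2.99867740e+00] [-0.32409144 -0.72518273  0.45208036]
-18 149 [393.48802549 362.67307156]
18 149 [393.78555958 447.54599015]
```

View pics/w3c.png

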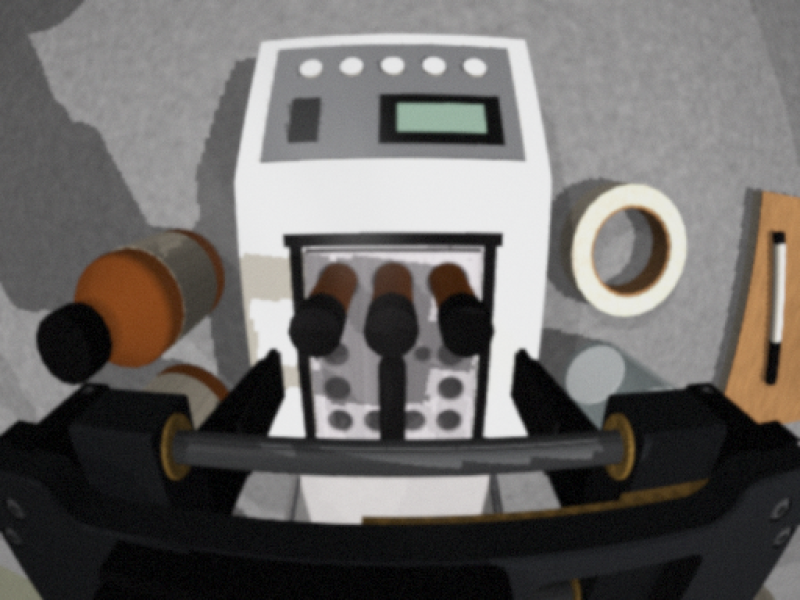

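>>> {"op": "move_arm", "data": {
  "commands": [
    [[0.01, -0.04, 0], 0, 0],
    [[0, 0, 0], 0, -0.6],
    [[0, 0, 0], 0, -1],
    [[0, 0, 0], 0, -1],
    [[0, 0, 0], 0, -1],
    [[0, 0, 0], 0, -1],
    [[0, 0, 0], 0, -1],
    [[0, 0, 0], 0, -1],
    [[0, 0, 0], 0, -1],
    [[0, 0, 0], 0, -1],
    [[0, 0, 0], 0, -1],
    [[0, 0, 0], 0, -1]
  ]
}}

```text
t: 6.47
eef_pos: [519.4, 71.3, 314.8]
tcp_rot: [3.141, 0.0, -2.999]
ft_force: [0.7, 0.7, -0.4]
opening: 0.213
grip_force: 0.0
```

>>> {"op": "move_arm", "data": {
  "commands": [
    [[0, 0, 0], 0, -1],
    [[0, 0, 0], 0, -1],
    [[0, 0, 0], 0, -1],
    [[0, 0, 0], 0, -1],
    [[0, 0, 0], 0, -1],
    [[0, 0, 0], 0, -1]
  ]
}}

```text
t: 6.97
eef_pos: [519.4, 71.2, 314.7]
tcp_rot: [3.142, -0.0, -2.999]
ft_force: [0.3, -1.3, -2.3]
opening: 0.104
grip_force: 30.0
```

>>> {"op": "move_arm", "data": {
  "commands": [
    [[0, 0, 0.05], 0, -1],
    [[0, 0, 0.1], 0, -1],
    [[0, 0, 0.1], 0, -1],
    [[0, 0, 0.1], 0, -1],
    [[0, 0, 0.15], 0, -1],
    [[0, 0, 0.15], 0, -1],
    [[0, 0, 0.15], 0, -1],
    [[0, 0, 0.15], 0, -1]
  ]
}}

```text
t: 7.63
eef_pos: [519.3, 71.3, 343.8]
tcp_rot: [3.142, 0.0, -2.999]
ft_force: [0.6, 0.5, -6.1]
opening: 0.1
grip_force: 30.0
```

>>> {"op": "move_arm", "data": {
  "commands": [
    [[0, 0, 0.15], 0, -1],
    [[0, 0, 0.15], 0, -1],
    [[0, 0, 0.15], 0, -1],
    [[0, 0, 0.15], 0, -1],
    [[0, 0, 0.15], 0, -1],
    [[0, 0, 0.15], 0, -1],
    [[0, 0, 0.1], 0, -1],
    [[0, 0, 0.05], 0, -1],
    [[0, 0, 0], 0, -1],
    [[0, 0, 0], 0, -1],
    [[0, 0, 0], 0, -1]
  ]
}}

```text
t: 8.55
eef_pos: [519.3, 71.3, 374.6]
tcp_rot: [3.141, -0.0, -2.999]
ft_force: [-0.5, 0.7, -5.7]
opening: 0.104
grip_force: 30.0
```

Run:
```python
from h import *
s=env.state(); print(s['eef_pos'],s['tcp_rot'],s['ft_force'],s['joints'],s['moment'])
p=cam('top')
cv2.imwrite('pics/t4c.png',cv2.resize(p['image'][140:250,190:310,::-1],None,fx=5,fy=5,interpolation=3))
w=cam('wrist')
cv2.imwrite('pics/w4c.png',cv2.resize(w['image'][:,:,::-1],(800,600),interpolation=3))
```

```text
[519.34062387  71.28023583 374.55494274] [ 3.14146192e+00 -3.78795244e-04 -2.99878231e+00] [-0.49296135  0.74087195 -5.7107077 ] [ 1.03400657e-02  3.84617418e-01  1.84039119e+00  1.00224419e-04
  9.16976791e-01 -1.70332756e+00] [ 0.02888892 -0.05631355  0.02539175]
```

View pics/w4c.png

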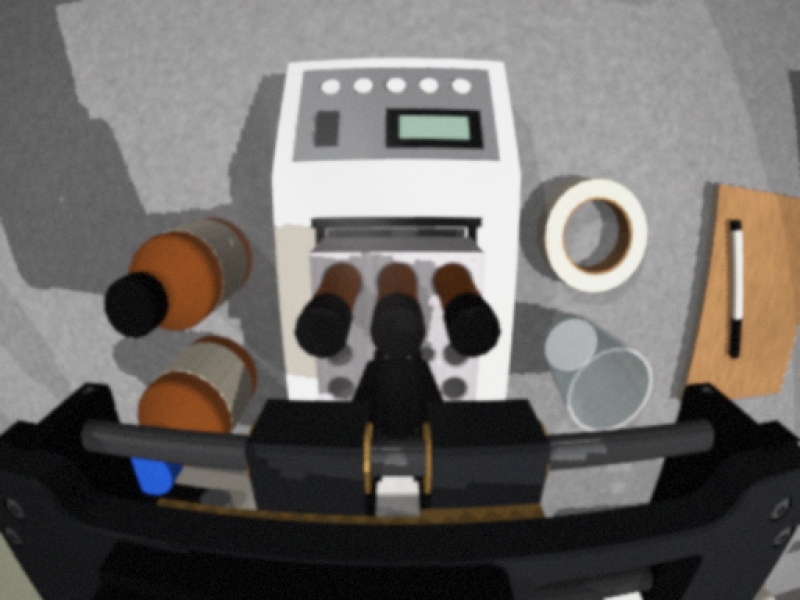

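Run:
```python
from h import *
w=cam('wrist');k=.64
T=np.array([519.34,71.28]); yaw=.1428; R=np.array([[np.cos(yaw),np.sin(yaw)],[-np.sin(yaw),np.cos(yaw)]])
g=cv2.cvtColor(w['image'],cv2.COLOR_RGB2GRAY).astype(int)
for c in (215,235,270,290): print(c,g[142:172,c])
for r in(166,): print(g[r,190:212],g[r,300:322])
for u,v,z in [(311,251,159.8),(484,251,159.8),(397,251,159.8),(316,219,95),(480,219,95)]:
    print(u,v,z,np.round(R@(atz(w,(u*k,v*k),z)[:2]-T),1))
```

```text
215 [ 76  75  76  93  98  94  84  81  85  85 100 106 107 103 105 104  99 108
 126 178 214 227 221 200 170 140 108  77  65  60]
235 [ 79  77  91 105 105  92  80  79  82  88 102 110 109 109 108 110 112 110
 137 185 218 220 203 178 164 162 159 160 159 160]
270 [ 30  37  56  77  72  51  46  48  53  67  85  94  95  92  96  98  94  94
 131 185 224 232 232 227 207 175 163 158 155 158]
290 [ 28  30  61  94  92  63  44  42  46  63  82  87  90  94  87  90  88  93
 118 179 222 232 234 231 221 183 127  71  53  48]
[204 204 201 204 203 201 201 187 174 159 153 151 154 157 160 158 155 156
 153 157 160 160] [229 225 225 224 224 231 231 229 232 231 235 239 241 242 242 242 241 242
 241 242 242 241]
311 251 159.8 [-47.6 -37.3]
484 251 159.8 [-47.6  37.6]
397 251 159.8 [-47.3  -0.1]
316 219 95 [-53.6 -46. ]
480 219 95 [-53.6  47.1]
```

View pics/t4c.png

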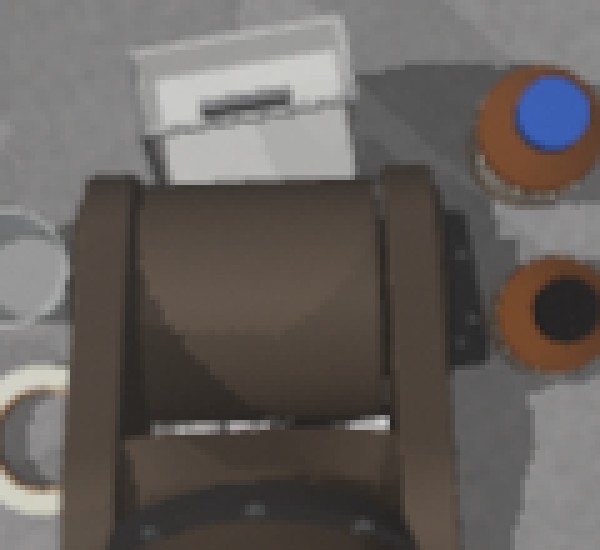

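>>> {"op": "move_arm", "data": {
  "commands": [
    [[-0.1, -0.01, 0], -0.2, -1],
    [[-0.16, -0.02, 0], -0.5, -1],
    [[-0.16, -0.03, 0], -0.8, -1],
    [[-0.16, -0.03, 0], -1, -1],
    [[-0.08, -0.01, 0], -1, -1],
    [[0, 0, 0], -1, -1],
    [[0, 0, 0], -1, -1],
    [[0, 0, 0], -1, -1],
    [[0, 0, 0], -1, -1],
    [[0, 0, 0], -1, -1],
    [[0, 0, 0], -1, -1],
    [[0, 0, 0], -1, -1],
    [[0, 0, 0], -1, -1],
    [[0, 0, 0], -1, -1],
    [[0, 0, 0], -1, -1],
    [[0, 0, 0], -1, -1],
    [[0, 0, 0], -1, -1],
    [[0, 0, 0], -1, -1],
    [[0, 0, 0], -1, -1],
    [[0, 0, 0], -1, -1]
  ]
}}

```text
t: 10.37
eef_pos: [499.4, 68.3, 374.7]
tcp_rot: [-3.142, -0.0, 1.8]
ft_force: [-0.3, -0.6, -6.1]
opening: 0.103
grip_force: 30.0
```

>>> {"op": "move_arm", "data": {
  "commands": [
    [[0, 0, 0], -1, -1],
    [[0, 0, 0], -1, -1],
    [[0, 0, 0], -1, -1],
    [[0, 0, 0], -1, -1],
    [[0, 0, 0], -1, -1],
    [[0, 0, 0], -1, -1],
    [[0, 0, 0], -1, -1],
    [[0, 0, 0], -1, -1],
    [[0, 0, 0], -1, -1],
    [[0, 0, 0], -1, -1],
    [[0, 0, 0], -1, -1],
    [[0, 0, 0], -1, -1],
    [[0, 0, 0], -1, -1],
    [[0, 0, 0], -1, -1],
    [[0, 0, 0], -1, -1],
    [[0, 0, 0], -1, -1],
    [[0, 0, 0], -1, -1],
    [[0, 0, 0], -1, -1],
    [[0, 0, 0], -1, -1],
    [[0, 0, 0], -1, -1]
  ]
}}

```text
t: 12.03
eef_pos: [499.4, 68.3, 374.7]
tcp_rot: [3.142, 0.0, 0.2]
ft_force: [-0.9, 0.6, -6.4]
opening: 0.101
grip_force: 30.0
```

>>> {"op": "move_arm", "data": {
  "commands": [
    [[0, 0, 0], -0.5, -1],
    [[0, 0, 0], -0.27, -1],
    [[0.08, 0.01, 0], 0, -1],
    [[0.16, 0.02, 0], 0, -1],
    [[0.16, 0.03, 0], 0, -1],
    [[0.16, 0.03, 0], 0, -1],
    [[0.1, 0.01, 0], 0, -1],
    [[0, 0, 0], 0, -1],
    [[0, 0, 0], 0, -1],
    [[0, 0, 0], 0, -1]
  ]
}}

```text
t: 12.87
eef_pos: [519.3, 71.3, 374.6]
tcp_rot: [3.142, 0.0, 0.143]
ft_force: [0.9, -0.3, -5.4]
opening: 0.104
grip_force: 30.0
```

Run:
```python
from h import *
s=env.state(); print(s['t'],s['eef_pos'],s['tcp_rot'],s['ft_force'],s['moment'])
w=cam('wrist')
cv2.imwrite('pics/w5c.png',cv2.resize(w['image'][:,:,::-1],(800,600),interpolation=3))
```

```text
12.8667 [519.25735445  71.28971609 374.63903941] [3.14151686e+00 4.82695689e-04 1.42968218e-01] [ 0.90960354 -0.26817027 -5.44510115] [-0.05428278  0.2267025   0.05425579]
```

View pics/w5c.png

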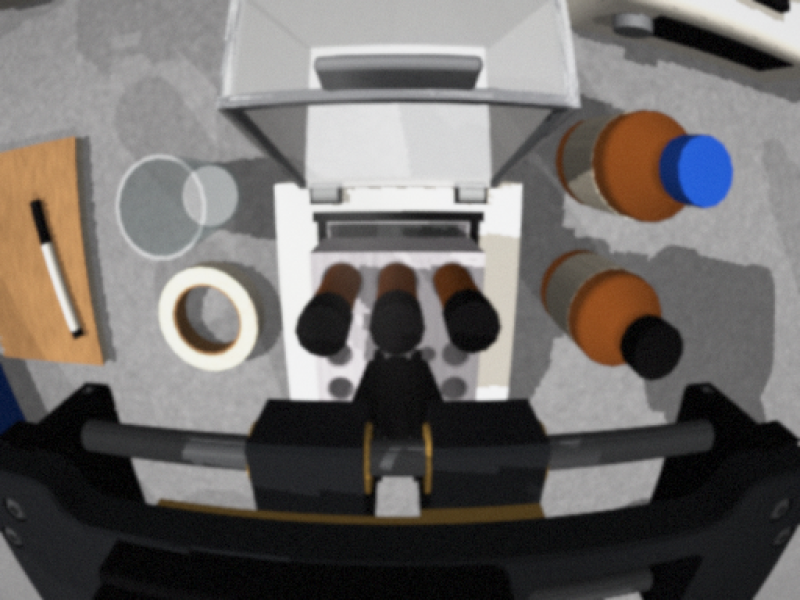

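Run:
```python
from h import *
w=cam('wrist')
g=cv2.cvtColor(w['image'],cv2.COLOR_RGB2GRAY).astype(int)
for c in (215,235,270,290): print(c,g[132:166,c])
for r in (139,140,141): print(g[r,195:210],g[r,300:315])
```

```text
215 [230 233 217 165 107  74  68  69  76 107 140 127  96  87  84  82  84  82
  81  86  94 102 101 100 100  98  99 102 119 158 202 214 216 216]
235 [238 233 208 149  90  71  64  66  69 109 135 109  84  72  74  75  71  75
  74  82  91 101 101 104 100 100 101 106 120 168 199 213 214 214]
270 [241 233 192 115  51  31  28  35  54 109 140 113  74  55  49  47  43  45
  49  60  74  85  91  92  90  91  93  92 115 166 205 214 216 215]
290 [242 236 208 139  61  29  19  28  49  86 113 104  77  60  43  45  43  45
  49  63  75  83  85  86  86  90  90  98 121 175 218 230 227 220]
[241 240 241 237 215 145  74  58  54  56  60  61  63  61  66] [ 21  22  31  30  29  28  32  30  61 132 212 237 243 242 243]
[241 241 240 238 217 148  82  61  60  61  59  61  60  62  68] [ 37  29  27  29  29  29  36  54  82 148 214 238 242 242 243]
[241 241 241 239 224 168 124  96  73  60  56  60  62  72  90] [ 65  42  29  26  33  37  67 105 137 180 223 240 242 243 243]
```

>>> {"op": "move_arm", "data": {
  "commands": [
    [[0.05, 0.01, -0.05], 0, -1],
    [[0, 0, -0.1], 0, -1],
    [[0, 0, -0.15], 0, -1],
    [[0, 0, -0.15], 0, -1],
    [[0, 0, -0.1], 0, -1],
    [[0, 0, -0.08], 0, -1],
    [[0, 0, -0.08], 0, -1],
    [[0, 0, -0.08], 0, -1],
    [[0, 0, -0.08], 0, -1],
    [[0, 0, 0], 0, -1],
    [[0, 0, 0], 0, -1]
  ]
}}

```text
t: 13.88
eef_pos: [520.9, 71.6, 348.6]
tcp_rot: [3.142, 0.0, 0.143]
ft_force: [-0.0, -0.8, -5.9]
opening: 0.107
grip_force: 30.0
```

>>> {"op": "move_arm", "data": {
  "commands": [
    [[0, 0, -0.08], 0, -1],
    [[0, 0, -0.08], 0, -1],
    [[0, 0, -0.08], 0, -1],
    [[0, 0, -0.08], 0, -1],
    [[0, 0, -0.08], 0, -1],
    [[0, 0, -0.08], 0, -1],
    [[0, 0, 0], 0, -1]
  ]
}}

```text
t: 14.47
eef_pos: [520.8, 71.6, 333.7]
tcp_rot: [3.142, 0.001, 0.143]
ft_force: [0.0, -0.1, -5.6]
opening: 0.102
grip_force: 30.0
```

>>> {"op": "move_arm", "data": {
  "commands": [
    [[0, 0, -0.08], 0, -1],
    [[0, 0, -0.08], 0, -1],
    [[0, 0, -0.08], 0, -1],
    [[0, 0, -0.08], 0, -1],
    [[0, 0, -0.08], 0, -1],
    [[0, 0, -0.08], 0, -1],
    [[0, 0, 0], 0, -1]
  ]
}}

```text
t: 15.05
eef_pos: [520.8, 71.6, 319.4]
tcp_rot: [3.142, 0.001, 0.143]
ft_force: [0.2, 0.2, -5.9]
opening: 0.107
grip_force: 30.0
```

>>> {"op": "move_arm", "data": {
  "commands": [
    [[0, 0, -0.05], 0, -1],
    [[0, 0, -0.05], 0, -1],
    [[0, 0, -0.04], 0, -1],
    [[0, 0, 0], 0, -1],
    [[0, 0, 0], 0, -1]
  ]
}}

```text
t: 15.47
eef_pos: [520.9, 71.6, 315.6]
tcp_rot: [3.141, 0.0, 0.143]
ft_force: [0.1, 0.2, -6.4]
opening: 0.102
grip_force: 30.0
```

>>> {"op": "move_arm", "data": {
  "commands": [
    [[0, 0, -0.03], 0, -1],
    [[0, 0, 0], 0, -1],
    [[0, 0, -0.02], 0, -1],
    [[0, 0, 0], 0, -1],
    [[0, 0, 0], 0, -1]
  ]
}}

```text
t: 15.88
eef_pos: [520.9, 71.7, 314.6]
tcp_rot: [-3.142, -0.001, 0.143]
ft_force: [-2.6, 2.1, 3.2]
opening: 0.103
grip_force: 30.0
```

>>> {"op": "move_arm", "data": {
  "commands": [
    [[0, 0, 0], 0, 0],
    [[0, 0, 0], 0, 0],
    [[0, 0, 0], 0, 0],
    [[0, 0, 0], 0, 0],
    [[0, 0, 0], 0, 0],
    [[0, 0, 0], 0, 0],
    [[0, 0, 0], 0, 0],
    [[0, 0, 0.2], 0, 0],
    [[0, 0, 0.4], 0, 0],
    [[0, 0, 0.8], 0, 0],
    [[0, 0, 1], 0, 0],
    [[0, 0, 1], 0, 0],
    [[0, 0, 0.6], 0, 0],
    [[0, 0, 0], 0, -1],
    [[0, 0, 0], 0, -1]
  ]
}}

```text
t: 17.13
eef_pos: [520.6, 71.6, 435.1]
tcp_rot: [3.141, -0.002, 0.143]
ft_force: [-0.3, 0.3, -0.4]
opening: 0.415
grip_force: 0.0
```

Run:
```python
from h import *
s=env.state(); print(s['t'],s['eef_pos'],s['tcp_rot'],s['joints'])
w=cam('wrist'); t=cam('top'); sd=cam('side')
cv2.imwrite('pics/a6.png',cv2.resize(np.hstack([w['image'][0:256,100:420],sd['image'][110:250,170:345].repeat(2,0).repeat(2,1)[:256,:320]])[:,:,::-1],None,fx=1.25,fy=1.25))
# predicted cover points for theta in wrist image
O=np.array([520.2,71.5]); yaw=.143; c,sn=np.cos(yaw),np.sin(yaw)
def W(x,y,z): return (O[0]+x*c-y*sn,O[1]+x*sn+y*c,z)
for th in (1.8,1.85,1.9,1.95,2.0):
    r=[]
    for u,v in ((128,47),(128,0)):
        U=u*np.cos(th)-v*np.sin(th);V=u*np.sin(th)+v*np.cos(th)
        for q in (w,sd,t): r.append(np.round(proj(q,W(68-U,0,97+V)),1).tolist())
    print(th,r)
for th in('cover_edge',):
  for q in (w,sd,t): print([(d['at'],d['confidence']) for d in search_frame(th,q)[:2]])
```

```text
17.1333 [520.59707269  71.60989922 435.11054801] [ 3.14122630e+00 -2.05058570e-03  1.42862188e-01] [ 1.09746046e-02  3.16994098e-01  1.76123145e+00 -1.07109434e-04
  1.06128615e+00  1.43896126e+00]
1.8 [[253.8, 20.4], [278.1, 154.6], [236.2, 147.6], [253.8, 83.4], [268.5, 158.6], [239.0, 165.1]]
1.85 [[253.9, 14.5], [279.2, 154.7], [235.9, 145.7], [253.8, 74.2], [269.9, 158.1], [238.6, 162.7]]
1.9 [[253.9, 9.3], [280.3, 154.9], [235.7, 143.9], [253.8, 65.5], [271.1, 157.7], [238.3, 160.4]]
1.95 [[253.9, 4.7], [281.3, 155.2], [235.4, 142.2], [253.8, 57.2], [272.4, 157.3], [237.9, 158.1]]
2.0 [[253.9, 0.8], [282.3, 155.5], [235.2, 140.7], [253.8, 49.4], [273.6, 157.1], [237.6, 156.0]]
[([252.8, 65.8], 0.75)]
[([276.0, 176.4], 0.85), ([251.0, 183.0], 0.6)]
[([239.9, 156.4], 0.9)]
```

View pics/a6.png

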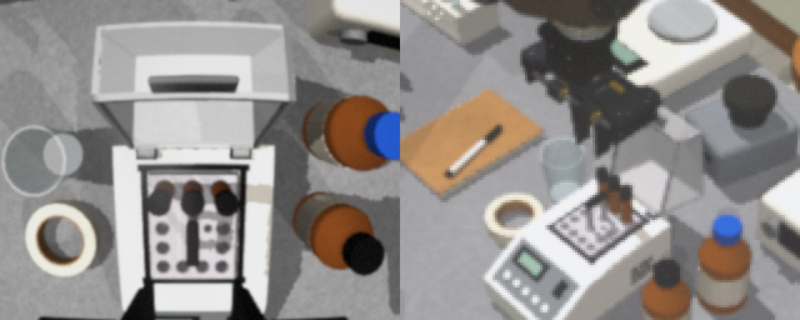

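Block seated with tubes at the hinge end; the cover's roof edge is at wrist row ~20 and its foot at ~78, so theta ≈ 1.82. Next I go behind the cover.

>>> {"op": "move_arm", "data": {
  "commands": [
    [[0, 0, 0.8], 0, -1],
    [[0.5, 0.07, 0.2], 0, -1],
    [[0.85, 0.12, 0], 0, -1],
    [[0.85, 0.12, 0], 0, -1],
    [[0.85, 0.12, 0], 0, -1],
    [[0.85, 0.12, 0], 0, -1],
    [[0.85, 0.12, 0], 0, -1],
    [[0.7, 0.1, 0], 0, -1],
    [[0.5, 0.08, 0], 0, -1],
    [[0, 0, 0], 0, -1],
    [[0, 0, 0], 0, -1]
  ]
}}

```text
t: 18.35
eef_pos: [699.6, 97.1, 462.7]
tcp_rot: [-3.142, 0.002, 0.143]
ft_force: [-0.1, 0.8, -0.1]
opening: 0.006
grip_force: 0.0
```

Run:
```python
from h import *
s=env.state(); print(s['t'],s['eef_pos'],s['tcp_rot'],s['opening'],s['ft_force'])
sd=cam('side'); t=cam('top')
cv2.imwrite('pics/s7.png',cv2.resize(sd['image'][60:240,180:400,::-1],None,fx=3,fy=3,interpolation=3))
print('device edge',atz(t,(225,127),0),atz(t,(225,127),100))
th0=1.82;prev=None
for th in np.append(np.arange(1.82,0,-.13),0):
    U=109*np.cos(th)-53.6*np.sin(th);V=109*np.sin(th)+53.6*np.cos(th)
    h=np.clip((th-.34)/.2,-1,1)*10
    x=68-U+h
    P=np.array([520.2+x*.99,71.5+x*.1425,97+V+190]); print(round(th,2),np.round(P,1), None if prev is None else np.round((P-prev)/30,2)); prev=P
```

```text
18.35 [699.58689831  97.07585553 462.68947751] [-3.14151722e+00  2.10891969e-03  1.42853969e-01] 0.006022085204065424 [-0.07792031  0.8498346  -0.06015338]
device edge [766.11727729 135.29161691   0.        ] [741.45092788 127.38774227 100.        ]
1.82 [675.5  93.8 379.4] None
1.69 [662.9  92.  388.9] [-0.42 -0.06  0.31]
1.56 [649.3  90.1 396.6] [-0.45 -0.07  0.26]
1.43 [634.8  88.  402.4] [-0.48 -0.07  0.2 ]
1.3 [619.7  85.8 406.4] [-0.5  -0.07  0.13]
1.17 [604.2  83.6 408.3] [-0.52 -0.07  0.06]
1.04 [588.6  81.3 408.1] [-0.52 -0.07 -0.  ]
0.91 [573.1  79.1 406. ] [-0.52 -0.07 -0.07]
0.78 [558.   76.9 401.8] [-0.5  -0.07 -0.14]
0.65 [543.6  74.9 395.6] [-0.48 -0.07 -0.2 ]
0.52 [529.2  72.8 387.7] [-0.48 -0.07 -0.27]
0.39 [510.4  70.1 378. ] [-0.63 -0.09 -0.32]
0.26 [492.9  67.6 366.8] [-0.58 -0.08 -0.37]
0.13 [477.5  65.4 354.3] [-0.51 -0.07 -0.42]
0.0 [469.7  64.2 340.6] [-0.26 -0.04 -0.46]
```

View pics/s7.png

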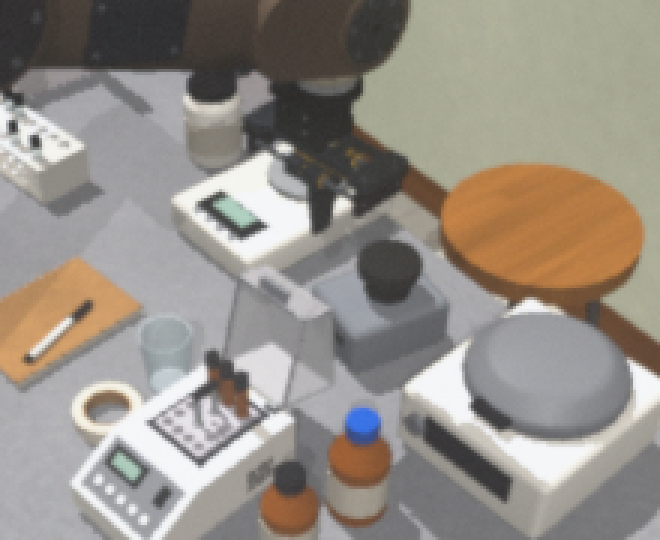

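Side view: closed fingers are behind and above the open cover, clear of the vortexer and bottles. Descend behind it and push.

>>> {"op": "move_arm", "data": {
  "commands": [
    [[0, 0, -0.6], 0, -1],
    [[0, 0, -0.8], 0, -1],
    [[0, 0, -0.8], 0, -1],
    [[0, 0, -0.6], 0, -1],
    [[-0.2, -0.03, 0], 0, -1],
    [[-0.2, -0.03, 0], 0, -1],
    [[-0.2, -0.03, 0], 0, -1],
    [[-0.2, -0.03, 0], 0, -1],
    [[0, 0, 0], 0, -1]
  ]
}}

```text
t: 19.2
eef_pos: [674.9, 93.5, 383.7]
tcp_rot: [3.141, -0.008, 0.143]
ft_force: [4.5, 1.3, 4.4]
opening: 0.004
grip_force: 2.5
```

>>> {"op": "move_arm", "data": {
  "commands": [
    [[-0.21, -0.03, 0.16], 0, -1],
    [[-0.21, -0.03, 0.15], 0, -1],
    [[-0.23, -0.03, 0.13], 0, -1],
    [[-0.22, -0.04, 0.13], 0, -1],
    [[-0.24, -0.03, 0.1], 0, -1],
    [[-0.24, -0.04, 0.1], 0, -1],
    [[-0.25, -0.03, 0.07], 0, -1],
    [[-0.25, -0.04, 0.06], 0, -1],
    [[-0.26, -0.03, 0.03], 0, -1],
    [[-0.26, -0.04, 0.03], 0, -1]
  ]
}}

```text
t: 20.03
eef_pos: [603.5, 83.1, 410.7]
tcp_rot: [3.141, -0.003, 0.143]
ft_force: [3.5, -0.2, 4.4]
opening: 0.004
grip_force: 2.4
```

```bash
cat > cov.py <<'E'
from h import *
s=env.state(); print(s['t'],s['eef_pos'],s['ft_force'])
for n in ('side','top'):
    q=cam(n)
    print(n,[(np.round(d['at'],1),d['confidence']) for d in search_frame('cover_edge',q)[:2]],[(np.round(d['at'],1),round(d['confidence'],2)) for th in('tube0','bottle_a') for d in search_frame(th,q)[:3]])
    for th in np.arange(0,2,.2):
        U=110*np.cos(th)-20*np.sin(th);V=110*np.sin(th)+20*np.cos(th);x=68-U
        print(round(th,1),np.round(proj(q,(520.2+.99*x,71.5+.1425*x,97+V))),end=' ')
    print()
E
python3 cov.py
```

```text
20.0333 [603.50950178  83.0529302  410.72511349] [ 3.45469512 -0.16378697  4.43136547]
side [(array([265.6, 175.7]), 0.56)] [(array([251.3, 182.8]), 0.48), (array([257.6, 191.8]), 0.44), (array([260.3, 191.2]), 0.41), (array([303.2, 215.4]), 0.97), (array([276.2, 231.5]), 0.97), (array([233.2, 177.6]), 0.23)]
0.0 [239. 201.] 0.2 [240. 196.] 0.4 [242. 190.] 0.6 [245. 184.] 0.8 [249. 179.] 1.0 [253. 174.] 1.2 [258. 169.] 1.4 [263. 165.] 1.6 [267. 163.] 1.8 [272. 161.] 
top [] [(array([140.2, 220.4]), 0.65), (array([300.9, 202. ]), 0.9), (array([298.8, 164.8]), 0.61)]
0.0 [249. 221.] 0.2 [249. 219.] 0.4 [248. 215.] 0.6 [247. 209.] 0.8 [246. 203.] 1.0 [244. 195.] 1.2 [243. 186.] 1.4 [241. 177.] 1.6 [240. 168.] 1.8 [238. 160.]
```

>>> {"op": "move_arm", "data": {
  "commands": [
    [[-0.26, -0.03, -0.02], 0, -1],
    [[-0.26, -0.04, -0.03], 0, -1],
    [[-0.26, -0.03, -0.05], 0, -1],
    [[-0.26, -0.04, -0.06], 0, -1],
    [[-0.25, -0.03, -0.08], 0, -1],
    [[-0.25, -0.04, -0.08], 0, -1],
    [[-0.24, -0.03, -0.1], 0, -1],
    [[-0.24, -0.04, -0.1], 0, -1],
    [[-0.24, -0.03, -0.14], 0, -1],
    [[-0.24, -0.04, -0.13], 0, -1]
  ]
}}

```text
t: 21.27
eef_pos: [528.7, 72.6, 385.1]
tcp_rot: [3.141, 0.001, 0.143]
ft_force: [1.8, -0.4, 1.0]
opening: 0.005
grip_force: 0.6
```

>>> {"op": "move_arm", "data": {
  "commands": [
    [[-0.31, -0.04, -0.16], 0, -1],
    [[-0.31, -0.04, -0.16], 0, -1],
    [[-0.29, -0.04, -0.18], 0, -1],
    [[-0.29, -0.04, -0.19], 0, -1]
  ]
}}

```text
t: 21.6
eef_pos: [492.8, 68.0, 364.0]
tcp_rot: [-3.142, 0.001, 0.143]
ft_force: [0.6, -0.1, 0.8]
opening: 0.005
grip_force: 0.5
```

>>> {"op": "move_arm", "data": {
  "commands": [
    [[-0.25, -0.04, -0.21], 0, -1],
    [[-0.25, -0.03, -0.21], 0, -1],
    [[-0.12, -0.02, -0.15], 0, -1],
    [[-0.1, -0.01, -0.12], 0, -1],
    [[0, 0, 0], 0, -1]
  ]
}}

```text
t: 22.02
eef_pos: [471.3, 64.9, 343.1]
tcp_rot: [-3.141, 0.002, 0.143]
ft_force: [-0.0, 0.2, -0.7]
opening: 0.009
grip_force: 0.0
```

>>> {"op": "move_arm", "data": {
  "commands": [
    [[0, 0, -0.05], 0, -1],
    [[0, 0, -0.05], 0, -1],
    [[0, 0, 0], 0, -1]
  ]
}}

```text
t: 22.27
eef_pos: [471.4, 65.0, 341.0]
tcp_rot: [3.142, 0.002, 0.143]
ft_force: [-6.7, -0.8, 9.0]
opening: 0.009
grip_force: 5.0
```

```bash
python3 cov.py
```

```text
22.2667 [471.38581312  64.96099096 340.96678692] [-6.67083069 -0.81453895  9.013554  ]
side [(array([242.9, 213.7]), 0.71), (array([255.1, 198.2]), 0.57)] [(array([245.7, 216.3]), 0.66), (array([277.8, 231.5]), 0.69), (array([299.9, 217.5]), 0.59), (array([245.1, 213.3]), 0.43)]
0.0 [239. 201.] 0.2 [240. 196.] 0.4 [242. 190.] 0.6 [245. 184.] 0.8 [249. 179.] 1.0 [253. 174.] 1.2 [258. 169.] 1.4 [263. 165.] 1.6 [267. 163.] 1.8 [272. 161.] 
top [(array([247.9, 190.9]), 0.97)] [(array([300.1, 200.3]), 0.76), (array([300.2, 163.6]), 0.65)]
0.0 [249. 221.] 0.2 [249. 219.] 0.4 [248. 215.] 0.6 [247. 209.] 0.8 [246. 203.] 1.0 [244. 195.] 1.2 [243. 186.] 1.4 [241. 177.] 1.6 [240. 168.] 1.8 [238. 160.]
```

>>> {"op": "move_arm", "data": {
  "commands": [
    [[-0.02, 0, 0.1], 0, -1],
    [[0, 0, 0.3], 0, -1],
    [[0, 0, 0.7], 0, -1],
    [[0, 0, 1], 0, -1],
    [[0, 0, 1], 0, -1],
    [[-0.5, 0, 0.6], 0, -1],
    [[-0.5, 0, 0], 0, -1],
    [[-0.5, 0, 0], 0, -1],
    [[0, 0, 0], 0, -1],
    [[0, 0, 0], 0, -1]
  ]
}}

```text
t: 23.5
eef_pos: [426.1, 65.0, 452.8]
tcp_rot: [3.141, -0.002, 0.143]
ft_force: [0.3, 0.4, -0.4]
opening: 0.005
grip_force: 0.0
```

Run:
```python
from h import *
s=env.state(); print(s['t'],s['eef_pos'],s['ft_force'])
q=cam('side')
d=cut_out('cover_edge',q)
def pts(th,Y):
    L=[]
    for u,v in ((128,47),(3,91),(128,0),(0,0)):
        U=u*np.cos(th)-v*np.sin(th);V=u*np.sin(th)+v*np.cos(th);x=68-U
        for y in(-54,54): L.append(proj(q,(520.2+.99*x-.1425*y,71.5+.1425*x+.99*y,97+V)))
    return np.array(L)
for r in d[:2]:
    m=r['region']; ys,xs=np.where(m); print(r['confidence'],m.sum(),xs.min(),xs.max(),ys.min(),ys.max())
    for th in (0,.1,.2,.4,1.8):
        h=cv2.convexHull(pts(th,0).astype(np.float32)).astype(np.int32); M=np.zeros(m.shape,np.uint8); cv2.fillConvexPoly(M,h,1); M=M>0
        print(th,round((M&m).sum()/(M|m).sum(),3),h[:,0].min(0),h[:,0].max(0))
for th in ('bottle_a','beaker','tape','wash_bottle','notebook'): print(th,[(np.round(d['at'],1).tolist(),round(d['confidence'],2)) for d in search_frame(th,q)[:2]])
```

```text
23.5 [426.06642393  65.02846088 452.75576085] [ 0.34869335  0.4187008  -0.43939698]
0.6 1671 225 274 165 215
0 0.896 [224 162] [273 216]
0.1 0.815 [225 161] [274 213]
0.2 0.737 [225 160] [276 211]
0.4 0.571 [226 159] [280 205]
1.8 0.132 [252 147] [290 196]
bottle_a [([276.3, 233.9], 0.8), ([300.9, 214.6], 0.68)]
beaker [([241.9, 209.1], 0.21)]
tape [([209.9, 191.4], 0.66), ([275.3, 232.8], 0.36)]
wash_bottle [([352.8, 290.1], 0.6)]
notebook [([189.6, 170.3], 0.62)]
```

The cover's outline best fits fully closed (0 rad), and the bystanders are where they started. Handing in.

```bash
python3 -c "
from cell import env
print(env.job_done())"
```

```text
the job is handed in; nothing more can be done
None
```

The block was turned half a turn and set down in the well with the tubes at the hinge end, the cover pressed shut, and the job handed in; the camera check fits a closed cover and unmoved bottles, tape, wash bottle and notebook (beaker and marker not confirmed), but no verdict came back.

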